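# Turn the rivet setter's head to the red die and try it in the anvil

### The job

Set up the rivet setter for the red-capped die: turn its head, going round the shorter way, until the red-capped setter clicks home above the anvil at the front. Then press that setter down by its cap, going by feel, until its tip bottoms in the anvil's dish, hold it there a moment with a light hand so as not to mark the polished dish, and let it spring all the way back up. Leave the mallet, the glue bottle and the rivet tub where they are.

Things in the scene. Friction and masses are not known exactly. Their poses are not given: they have to be found in the camera images.
- stand: Rivet setter with a revolving head, fixed to the bench. Origin: on the bench under the head's vertical axis; z up, -x is its front, where the anvil is. Dark base plate 190 x 150 x 18 mm (107 mm before the origin, 83 behind), steel column of diameter 36, grey head disc of diameter 174, 120 to 150 mm above the bench. A black knob tops the head.
- turret (a joint): Angle (rad) of the head, counterclockwise positive from above, endless both ways. At 0, and equally at 2*pi, the red-capped setter is above the anvil. Click stops at multiples of 2*pi/7; it starts resting in one of the other six (0.9 to 5.4). It takes about 0.2 N m to leave a stop, falling to none half way to the next, whence it pulls itself on. Let go between stops it snaps to the nearest.
- knob (a point): Middle of the black fluted round knob on top of the head: diameter 42, 32 tall, from 193 to 225 mm above the bench, this point 209 mm above it on the head's axis. It may be gripped at any yaw. It turns with the head.
- red_station (a point): Point on the top face of the head (150 mm above the bench) on the axis of the red-capped setter, 68 mm from the head's axis; turns with the head. Seven such upright spring setters stand evenly round the head, caps of diameter 22, their tops 188 mm above the bench: one red, the others brass, black, white, blue, steel, yellow.
- red_head (a point): Centre of the top face of the red cap (diameter 22, 8 thick); 188 mm above the bench when the setter is up, and goes down with it.
- setter_red (a joint): How far the red-capped setter is pushed down (m): 0 up, at most 0.026. Its spring pushes back with 4 N at the top, 0.2 N more per mm, and lifts it when let go. Above the anvil its tip meets the bottom of the dish after 12 to 24 mm, according to how high the anvil is screwed: not measured, different each time. From there it is rigid.
- red_tip: Steel tip of the red-capped setter, moves with it. Origin: the lowest point of the tip, 92 mm below the top face of the cap.
- anvil: Anvil seat in front of the column, 68 mm from the head's axis: round boss (diameter 38) and brass lock nut (diameter 30). Origin: centre of its foot, 18 mm above the bench. It carries the screw-adjusted steel anvil (diameter 22) whose polished dish, 12 wide and 3 deep, has its bottom 72 to 84 mm above the bench; more than 15 N on it marks it.
- mallet: Loose mallet lying beside the setter: cream round head, diameter 52 and 84 long, lying along the mallet's y, light wooden handle of diameter 22 reaching 240 mm towards its -x. Origin: under the middle of the head, on the bench. A bystander.
- glue: Loose white glue bottle with a blue cap, diameter 44, 110 mm tall. Origin: centre of its underside. A bystander.
- rivet_tub: Loose clear round tub of brass rivets with a grey lid, diameter 72, 44 mm tall. Origin: centre of its underside. A bystander.
Things that resemble listed ones, but are neither listed nor needed, are in the scene too. What is shaped like the stand but orange, purple or turquoise is not meant.

How it is judged (in metres and radians):
On the way, in this order (a step that is already met when the one before it is completed fails the run):
1. the head rests in the click stop that has the red-capped setter above the anvil (within 0.04 rad) ((value of joint turret between -0.04 and 0.04 rad or value of joint turret between 6.2432 and 6.3232 rad) and velocity of joint turret between -0.05 and 0.05 rad/s), for 0.3 s.
2. the red setter's tip is pressed on the bottom of the anvil's dish with at least 2 N ((value of joint turret between -0.04 and 0.04 rad or value of joint turret between 6.2432 and 6.3232 rad) and contact force between red_tip and anvil above 2 N and value of joint setter_red above 0.01 m), for 0.3 s.
At the end, for the whole second after the job is handed in: The head rests in the click stop with the red-capped setter above the anvil (within 0.04 rad), the red setter is back up (within 2 mm), and mallet, glue bottle and rivet tub stand within 20 mm of where they were (all of step 1 and value of joint setter_red below 0.002 m and distance of each of mallet, glue, rivet_tub from where it was at the start of the episode below 0.02 m); the robot touches nothing.
It fails at once if the head is turned the longer way round (168 degrees or more away from where it started) (distance of red_station from where it was at the start of the episode above 0.13525 m).
It fails at once if the tip is pressed into the anvil's dish with more than 15 N (contact force between red_tip and anvil above 15 N).
It fails at once if a bystander is moved more than 20 mm or knocked over (distance of any of mallet, glue, rivet_tub from where it was at the start of the episode above 0.02 m or angle between any of mallet, glue, rivet_tub's own z axis and vertical above 0.5 rad).
It also fails if it takes over 72 s, if anything falls off the work surface, if the arm or the gripper's body presses on something with over 40 N, if the wrist force passes 120 N, or if a joint passes its speed limit or range.

### The arm

A 6-joint arm with a two-finger parallel gripper is mounted at the origin on the work surface. World frame = base frame: x ahead of the robot, y to its left, z up, the work surface at z = 0. Lengths are in m, angles in degrees, forces in N, time in s.
With the tool pointing down it reaches from about 0.4 to 0.825 m from the base axis. Payload 7 kg.
Tool frame: the origin (TCP) lies midway between the tips of the shut fingers; the grasp point (between the pads) lies 19 mm behind it; z points along the fingers, y is the direction in which the jaws open and shut (so a half turn about z gives the same grasp; the last joint's range is limited). The gripper opens to 88 mm and grips with 3 to 60 N. Pads are 19 mm wide; open, the fingers measure 130 mm over their backs; the gripper's body (78 mm by 193 mm) begins 47 mm behind the grasp point.
Start: joints at [16.507, 20.546, 0.682, 0, -70.136, -16.507], TCP at [0.675, -0, 0.227] pointing down, gripper open.
Joint ranges: [-176.03, 176.03], [-82.01, 121.73], [-58.28, 71.71], [-173.87, 95.51], [-174.79, -0.11], [-173.66, 173.66]. Speed limits (degrees/s): [136.94, 136.94, 172.46, 180, 180, 180].

### API

Orientations are given as [roll, pitch, yaw] about the fixed x, y, z axes, in that order (R = Rz(yaw) Ry(pitch) Rx(roll)).
In Python, from plant import sensors, viewer, r gives the robot as it stands. The module is installed in compiled form; this text tells all that it offers.
- The arm moves only by the shell command python3 -m handwheel 'ROWS' [OPENING] [FORCE]. ROWS is JSON, one flat list of numbers, 6 for each row, row after row: the shift along the world's x, y, z in cm, then the turn, a rotation vector about the world's x, y, z in rad. In form: [tx, ty, tz, wx, wy, wz, tx, ty, tz, wx, wy, wz, ...]. A call has 1 to 8 rows; each row is the pose to reach, as a shift and turn from the pose measured when the call began; what a row does not reach only later rows make up. A row lasts 1/10 s, in which the tool goes at most 50 mm and 8.59 degrees, less where a joint would pass 70% of its speed; a pose out of reach is approached as far as the arm can. A call with a gripper value outside its range is refused whole. OPENING is the closure in counts, from 0 (fully open) to 255 (shut), set as the call begins (- or left out, the last holds). The fingers move at their own pace and stop on an object; FORCE is the grip in N (left out, the last holds). Time passes only in rows, so rows that repeat a pose let the fingers close. It gives the time, the measured TCP pose, the force and the opening at its end, in the units of the state.
- sensors.get_state(): the state, without advancing time (a new reading comes with each control period).
- viewer.capture(name): name is "scene" or "side" or "wrist"; returns a dict with "img" (384x512x3 uint8, red, green, blue), "camera_matrix" (3x3 intrinsics, pixels), "camera_from_world" (4x4, takes a point from world to camera coordinates); the wrist camera has in their place "mount" (4x4, takes a point from camera to tool coordinates, whose origin is the TCP and whose axes are the flange's). Camera axes: x right, y down, z forward; pixel columns grow to the right and rows downward; lengths in m; the calibration is good to about 2 mm. A picture is of the moment at which its call begins: read the wrist's pose just before it. There is no depth.
- r.close_job(): hands the job in, once; it reports no verdict.
The state is a dict: "time_s": time; "joints": joint angles; "qd": joint speeds; "joint_torque": joint torques, N m; "tcp_pos": TCP position; "eef_rot": TCP orientation; "contact_force": force on the tool from outside, world axes, zero at the start; "moment": the same for the moment, N m; "gripper_width": finger opening in m.
Only numpy, scipy, OpenCV 4.12 (cv2) and the standard library are available. Lean on these libraries where they do the work, as an engineer would, in place of code of your own. Each camera call takes 0.05 s, during which the arm holds its last target.

## Working session

There is one attempt and no reset: what is moved stays moved. The work goes in short steps, Python scripts to look and compute and a shell command to move; the robot and the scene stay as the last step left them, time stands still between calls to the robot, and variables do not carry over. Pictures are saved under pics/ and viewed, and the job is handed in when it is done.

```bash
mkdir -p pics; python3 - <<'E'
from plant import sensors, viewer
import cv2,numpy as np
s=sensors.get_state();print(s)
for n in("scene","side","wrist"):
    c=viewer.capture(n);cv2.imwrite(f"pics/{n}0.png",c["img"][:,:,::-1])
    print(n,{k:np.round(v,4).tolist() for k,v in c.items() if k!="img"})
E
```

```text
{'time_s': 0.0, 'joints': array([ 1.65062464e+01,  2.05911731e+01,  6.33226371e-01, -1.94682601e-02,
       -7.01380562e+01, -1.65067545e+01]), 'qd': array([ 0.0327353 , -0.03294113, -0.0435563 ,  0.06339042, -0.06409097,
        0.0457055 ]), 'joint_torque': array([-8.00930356e-04, -5.82726967e+01,  2.93058443e+01,  6.99745238e+00,
        6.93249181e-03, -2.06530804e-04]), 'tcp_pos': array([ 6.74492515e-01, -4.42736686e-05,  2.25623564e-01]), 'eef_rot': array([ 1.79902753e+02, -9.73254493e-03, -9.00071297e+01]), 'contact_force': array([ 0.54122705, -0.47962039,  0.48027061]), 'moment': array([ 0.0166914 , -0.02183681, -0.00578471]), 'gripper_width': 0.08748185611162414}
scene {'camera_matrix': [[425.7151, 0.0, 255.6545], [0.0, 425.7151, 192.4625], [0.0, 0.0, 1.0]], 'camera_from_world': [[0.9796, 0.2008, 0.0071, -0.5653], [0.1925, -0.9278, -0.3196, -0.0704], [-0.0576, 0.3145, -0.9475, 1.3047], [0.0, 0.0, 0.0, 1.0]]}
side {'camera_matrix': [[438.3364, 0.0, 258.0296], [0.0, 438.3364, 188.2554], [0.0, 0.0, 1.0]], 'camera_from_world': [[0.7773, 0.6291, 0.0081, -0.4669], [0.5984, -0.7352, -0.3186, -0.2873], [-0.1945, 0.2525, -0.9479, 1.439], [0.0, 0.0, 0.0, 1.0]]}
wrist {'camera_matrix': [[309.5745, 0.0, 251.4109], [0.0, 309.5745, 190.1229], [0.0, 0.0, 1.0]], 'mount': [[-0.0003, -0.9574, -0.2888, 0.0794], [1.0, -0.0004, 0.0001, -0.0003], [-0.0002, -0.2888, 0.9574, -0.1584], [0.0, 0.0, 0.0, 1.0]]}
```

View pics/scene0.png

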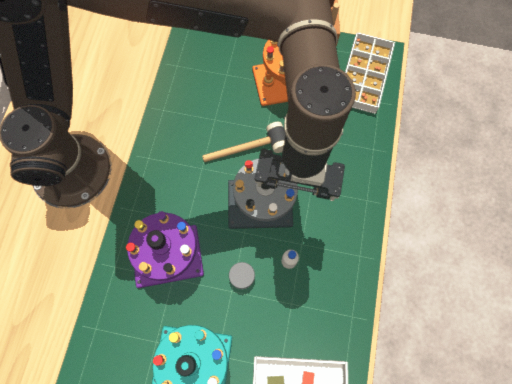

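View pics/side0.png

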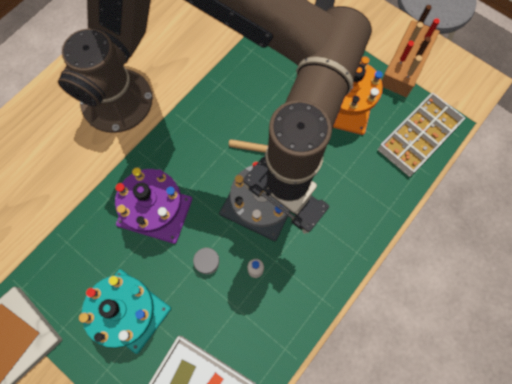

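View pics/wrist0.png

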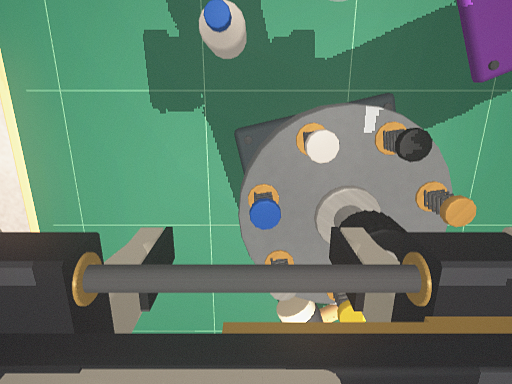

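```bash
python3 -m handwheel '[0,0,4,0,0,0, 0,0,8,0,0,0, 0,4,12,0,0,0, 0,8,15,0,0,0, 0,10,16,0,0,0, 0,10,16,0,0,0]'
cat > h.py <<'E'
from plant import sensors, viewer
import cv2,numpy as np
from scipy.spatial.transform import Rotation as R
def snap(n,f,save=True):
    s=sensors.get_state(); c=viewer.capture(n)
    if n=="wrist":
        T=np.eye(4);T[:3,:3]=R.from_euler('xyz',s['eef_rot'],degrees=True).as_matrix();T[:3,3]=s['tcp_pos']
        W=T@c['mount']
    else: W=np.linalg.inv(c['camera_from_world'])
    cv2.imwrite(f"pics/{f}.png",c['img'][:,:,::-1])
    np.savez(f"pics/{f}.npz",W=W,K=c['camera_matrix'],img=c['img'])
    return c['img'],W,c['camera_matrix']
def ld(f):
    d=np.load(f"pics/{f}.npz");return d['img'],d['W'],d['K']
def ray(W,K,u,v,z):
    d=W[:3,:3]@np.linalg.solve(K,[u,v,1.]);o=W[:3,3]
    return o+d*(z-o[2])/d[2]
def proj(W,K,p):
    q=np.linalg.inv(W)@np.r_[p,1];q=K@q[:3];return q[:2]/q[2]
E
python3 - <<'E'
from h import *
for n in("wrist","scene","side"):snap(n,n+"1")
E
```

```text
time_s: 0.75
tcp_pos: [0.6752, 0.103, 0.388]
eef_rot: [-179.9, 0.1, -89.8]
contact_force: [-0.5, -0.1, -0.5]
gripper_width: 0.0876
```

View pics/wrist1.png

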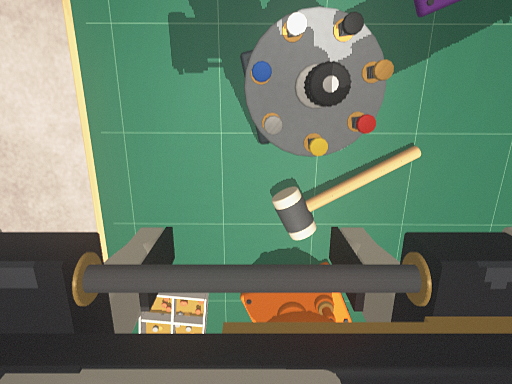

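View pics/scene1.png

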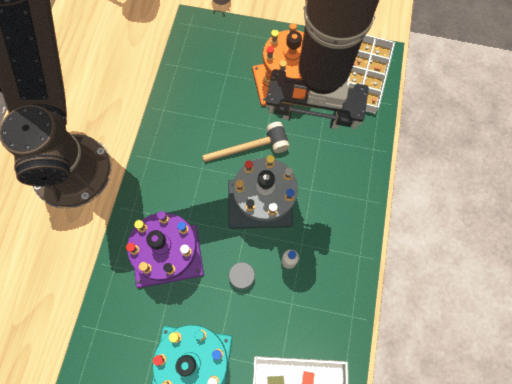

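View pics/side1.png

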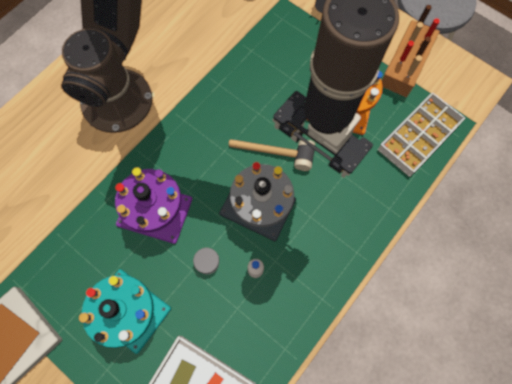

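```bash
python3 - <<'E'
from h import *
a=ld("scene1")[0][140:245,210:315,::-1];b=ld("side1")[0][145:255,205:315,::-1];c=ld("wrist1")[0][0:170,230:400,::-1]
o=np.hstack([cv2.resize(x,(265,265),interpolation=cv2.INTER_CUBIC) for x in(a,b,c)])
o=np.clip(o.astype(float)*1.0,0,255);o=(255*(o/255)**0.6).astype(np.uint8)
cv2.imwrite("pics/crop1.png",o)
E
```

```text
(no output)
```

View pics/crop1.png

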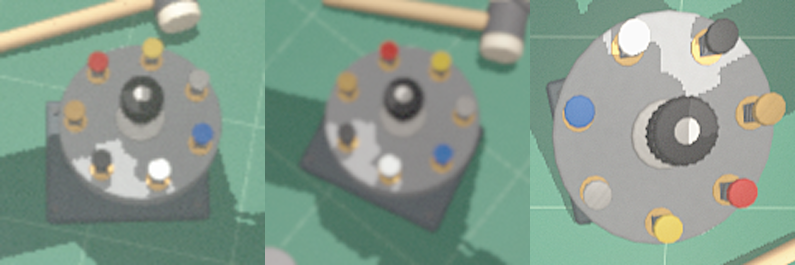

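```bash
cat > meas.py <<'E'
from h import *
import sys
def blobs(f,roi):
    img,W,K=ld(f);x0,y0,x1,y1=roi
    hsv=cv2.cvtColor(img,cv2.COLOR_RGB2HSV);m=np.zeros(hsv.shape[:2],bool);m[y0:y1,x0:x1]=1
    H,S,V=[hsv[...,i].astype(int) for i in range(3)]
    out={}
    for n,q in dict(red=((H<6)|(H>174))&(S>150)&(V>90),blue=(H>105)&(H<125)&(S>130)&(V>60),yellow=(H>22)&(H<30)&(S>130)&(V>120)).items():
        k,l,st,ce=cv2.connectedComponentsWithStats((q&m).astype(np.uint8))
        if k>1:
            i=1+np.argmax(st[1:,4]);p=ray(W,K,*ce[i],0.186);out[n]=p
            print(f,n,ce[i].round(1),st[i,4],p.round(4))
    return out
E
python3 - <<'E'
from meas import *
blobs("scene1",(230,150,300,225));blobs("side1",(225,155,300,230));blobs("wrist1",(240,5,400,160))
for f,pts in dict(scene1=[(228.2,228),(292.4,226),(228.6,180.8)],side1=[(205+301/2.41,145+163/2.41),(205+437/2.41-265/2.41,145+229/2.41),(205+36/2.41,145+163/2.41),(205+217/2.41,145+127/2.41)],wrist1=[(230+20/1.559,80/1.559),(230+45/1.559,223/1.559)]).items():
    img,W,K=ld(f)
    for p in pts:print(f,np.round(p,1),ray(W,K,*p,.018).round(4))
for f,p in dict(scene1=(266.5,178.5),side1=(262.5,185.5),wrist1=(327,84)).items():
    img,W,K=ld(f);print(f,'knob',ray(W,K,*p,.22).round(4))
E
```

```text
scene1 red [248.3 164. ] 42 [0.5453 0.0535 0.186 ]
scene1 blue [290.  192.4] 44 [ 0.6658 -0.0017  0.186 ]
scene1 yellow [270.4 156.2] 13 [0.5975 0.0871 0.186 ]
side1 red [256.  165.8] 42 [0.5469 0.0552 0.186 ]
side1 blue [278.5 208.3] 41 [6.664e-01 6.000e-04 1.860e-01]
side1 yellow [277.8 169.9] 42 [0.5994 0.0828 0.186 ]
wrist1 red [365.6 123.4] 288 [0.5456 0.0527 0.186 ]
wrist1 blue [261.2  70.9] 298 [ 0.6654 -0.0031  0.186 ]
wrist1 yellow [318.5 146. ] 206 [0.5977 0.0787 0.186 ]
scene1 [228.2 228. ] [ 0.5136 -0.0862  0.018 ]
scene1 [292.4 226. ] [ 0.6945 -0.0428  0.018 ]
scene1 [228.6 180.8] [0.4827 0.0558 0.018 ]
side1 [329.9 212.6] [0.7706 0.1299 0.018 ]
side1 [276.4 240. ] [ 0.698  -0.0356  0.018 ]
side1 [219.9 212.6] [ 0.5168 -0.0765  0.018 ]
side1 [295.  197.7] [0.6617 0.1013 0.018 ]
wrist1 [242.8  51.3] [ 0.69   -0.0441  0.018 ]
wrist1 [258.9 143. ] [0.6634 0.0997 0.018 ]
scene1 knob [0.601  0.0107 0.22  ]
side1 knob [0.6021 0.0135 0.22  ]
wrist1 knob [0.6006 0.0115 0.22  ]
```

```bash
python3 -m handwheel '[-2.5,-3,-1,0,0,0, -5,-6,-3,0,0,0, -7.4,-9.1,-6,0,0,0, -7.4,-9.1,-10,0,0,0, -7.4,-9.1,-12,0,0,0, -7.4,-9.1,-12,0,0,0]' 81 30
python3 - <<'E'
from h import *
for n in("wrist","side"):snap(n,n+"2")
a=ld("side2")[0][100:260,190:350,::-1]; b=ld("wrist2")[0][:,:,::-1]
cv2.imwrite("pics/c2.png",np.hstack([cv2.resize(a,(384,384)),cv2.resize(b,(400,384))]))
print(sensors.get_state()['joints'].round(1))
E
```

```text
time_s: 1.5
tcp_pos: [0.5978, 0.007, 0.2609]
eef_rot: [179.4, -0.1, -90.1]
contact_force: [0.2, -0.3, -0.3]
gripper_width: 0.0602
[ 19.4  12.4  -5.6   0.  -72.2 -19.4]
```

View pics/c2.png

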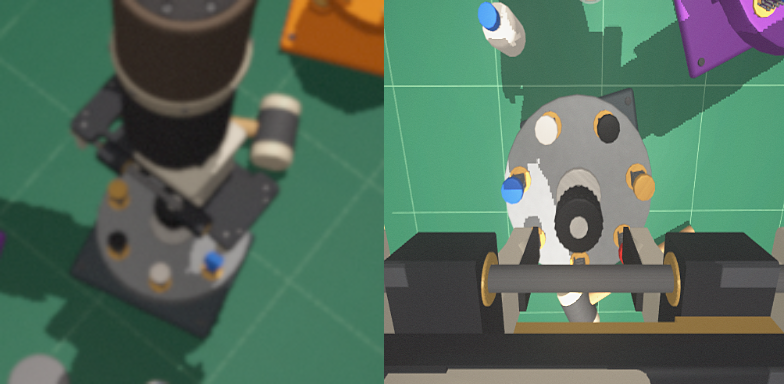

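```bash
python3 - <<'E'
from h import *
i,W,K=ld("wrist2");print(ray(W,K,248.5,226*1.0,.225),W[:3,3]);print({k:sensors.get_state()[k] for k in('tcp_pos','eef_rot')})
cv2.imwrite("pics/c2b.png",cv2.resize(i[170:300,150:350,::-1],None,fx=4,fy=4))
E
```

```text
[0.59967794 0.01163509 0.225     ] [ 0.59943465 -0.07207836  0.41949698]
{'tcp_pos': array([0.60033978, 0.00791299, 0.26495992]), 'eef_rot': array([ 1.79801679e+02, -8.06695115e-02, -9.00296182e+01])}
```

View pics/c2b.png

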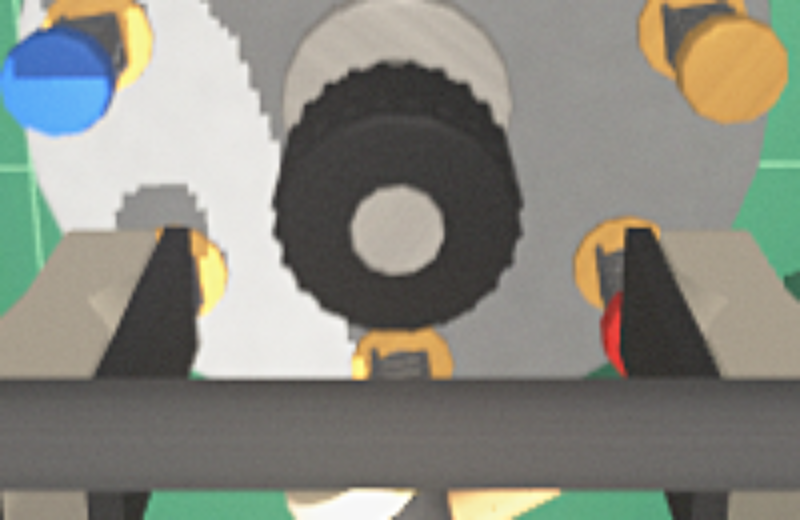

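```bash
python3 -m handwheel '[0,0.4,0,0,0,0, 0,0.4,-2.5,0,0,0, 0,0.4,-4.5,0,0,0, 0,0.4,-6,0,0,0, 0,0.4,-6.7,0,0,0, 0,0.4,-6.7,0,0,0]'
```

```text
time_s: 2.2
tcp_pos: [0.6005, 0.0121, 0.198]
eef_rot: [179.8, -0.1, -90.0]
contact_force: [-0.1, -0.1, 1.1]
gripper_width: 0.0597
```

```bash
python3 -c "
from h import *
s=sensors.get_state();print(s['tcp_pos'].round(4),s['contact_force'],s['moment'])"
```

```text
[0.6005 0.0121 0.198 ] [-0.11490317 -0.1044647   1.05461726] [ 0.04439627 -0.01097384 -0.03175712]
```

```bash
python3 -m handwheel '[0,0,0,0,0,0, 0,0,0,0,0,0, 0,0,0,0,0,0, 0,0,0,0,0,0, 0,0,0,0,0,0]' 255 30
```

```text
time_s: 2.7
tcp_pos: [0.5988, 0.0121, 0.1988]
eef_rot: [179.6, -0.1, -90.0]
contact_force: [-8.7, 1.7, 6.3]
gripper_width: 0.0414
```

```bash
python3 -m handwheel '[0,0,0,0,0,0.13, 0,0,0,0,0,0.26, 0,0,0,0,0,0.39, 0,0,0,0,0,0.52, 0,0,0,0,0,0.65, 0,0,0,0,0,0.78, 0,0,0,0,0,0.898, 0,0,0,0,0,0.898]'
python3 -m handwheel '[0,0,0,0,0,0, 0,0,0,0,0,0]'
```

```text
time_s: 3.5
tcp_pos: [0.5995, 0.0123, 0.1989]
eef_rot: [179.7, -0.1, -38.5]
contact_force: [3.9, 1.0, -6.5]
gripper_width: 0.0412
time_s: 3.7
tcp_pos: [0.5995, 0.0123, 0.1988]
eef_rot: [179.7, -0.1, -38.6]
contact_force: [3.0, 0.9, -4.0]
gripper_width: 0.0409
```

Release, raise clear, and look.

```bash
python3 -m handwheel '[0,0,0,0,0,0, 0,0,0,0,0,0, 0,0,0,0,0,0, 0,0,0,0,0,0]' 81 30
python3 -m handwheel '[0,0,2,0,0,0, 0,0,5,0,0,0, 4,4,8,0,0,0, 7,8,12,0,0,0, 7,8,15,0,0,0, 7,8,15,0,0,0, 7,8,15,0,0,0]'
python3 - <<'E'
from meas import *
for n in("wrist","scene","side"):snap(n,n+"3")
cv2.imwrite("pics/c3.png",np.hstack([cv2.resize(ld(n+"3")[0][:,:,::-1],(400,300)) for n in("wrist","scene")]))
E
```

```text
time_s: 4.1
tcp_pos: [0.5995, 0.0123, 0.1991]
eef_rot: [179.7, -0.1, -38.6]
contact_force: [-0.7, 0.1, 0.4]
gripper_width: 0.0594
time_s: 4.8
tcp_pos: [0.67, 0.093, 0.35]
eef_rot: [179.8, -0.2, -38.6]
contact_force: [-0.3, -0.4, -0.9]
gripper_width: 0.0596
```

View pics/c3.png

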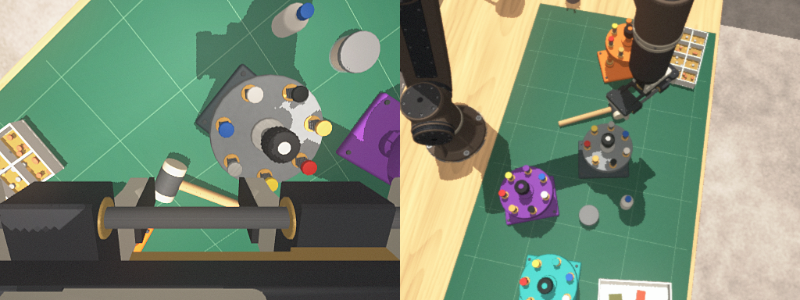

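```bash
python3 - <<'E'
from meas import *
for f,roi in(("scene3",(230,150,300,225)),("side3",(225,155,300,230)),("wrist3",(260,80,440,260))):
    for n,p in blobs(f,roi).items():
        d=p[:2]-[.600,.012];print(n,np.hypot(*d).round(4),np.degrees(np.arctan2(d[1],d[0])).round(1))
a=ld("scene3")[0][140:245,210:315,::-1];b=ld("side3")[0][145:255,205:315,::-1]
cv2.imwrite("pics/c3b.png",np.hstack([cv2.resize(x,(390,390),interpolation=2) for x in(a,b)]))
E
```

```text
scene3 red [239.  183.5] 44 [ 0.5329 -0.0045  0.186 ]
scene3 blue [288.3 171. ] 45 [0.6512 0.0553 0.186 ]
scene3 yellow [247.9 162.6] 17 [0.5434 0.0571 0.186 ]
red 0.0691 -166.2
blue 0.0671 40.2
yellow 0.0724 141.4
side3 red [238.9 178.9] 39 [ 0.5352 -0.002   0.186 ]
side3 blue [288.  188.8] 42 [0.6529 0.0579 0.186 ]
side3 yellow [255.9 165.3] 43 [0.5459 0.0564 0.186 ]
red 0.0663 -167.8
blue 0.07 41.0
yellow 0.07 140.7
wrist3 red [395.  214.2] 309 [ 0.5335 -0.0045  0.186 ]
wrist3 blue [289.2 165.6] 309 [0.6517 0.0547 0.186 ]
wrist3 yellow [348.6 235.8] 157 [0.5439 0.0505 0.186 ]
red 0.0685 -166.0
blue 0.067 39.6
yellow 0.068 145.6
```

View pics/c3b.png

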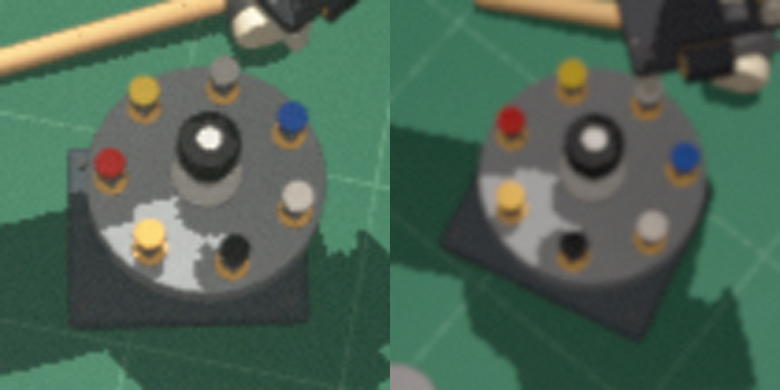

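```bash
python3 -m handwheel '[-2,-1.4,-1,0,0,0.13, -4,-2.8,-2,0,0,0.26, -6,-4.2,-4,0,0,0.39, -8,-5.6,-5,0,0,0.52, -10,-7,-6,0,0,0.65, -12,-8.4,-8,0,0,0.78, -13.6,-9.7,-10,0,0,0.916, -13.6,-9.7,-10,0,0,0.916]' 255 20
python3 -m handwheel '[0,0,0,0,0,0]'
python3 - <<'E'
from h import *
s=sensors.get_state();print(s['joints'].round(1),s['tcp_pos'],s['eef_rot'],s['contact_force'])
for n in("wrist","scene","side"):snap(n,n+"4")
cv2.imwrite("pics/c4.png",np.hstack([cv2.resize(ld("wrist4")[0][:,:,::-1],(400,300)),cv2.resize(ld("scene4")[0][120:240,180:340,::-1],(400,300))]))
E
```

```text
time_s: 5.75
tcp_pos: [0.5283, -0.0073, 0.245]
eef_rot: [179.7, 0.2, 14.0]
contact_force: [-0.0, -0.0, 0.7]
gripper_width: 0.0026
time_s: 5.85
tcp_pos: [0.5278, -0.008, 0.2449]
eef_rot: [179.6, 0.3, 13.8]
contact_force: [0.3, -0.0, 0.6]
gripper_width: 0.0006
[ 20.7   6.  -16.2   0.3 -68.1  83. ] [ 0.52782405 -0.0079987   0.24493682] [179.64581545   0.25887342  13.82812107] [ 0.32212352 -0.04882259  0.58109662]
```

View pics/c4.png

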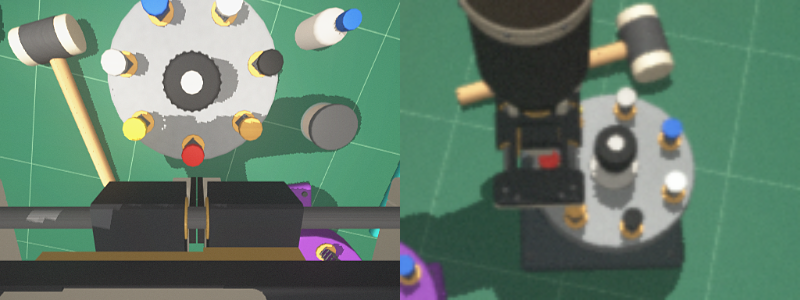

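```bash
python3 - <<'E'
from meas import *
for n,p in blobs("wrist4",(100,0,400,225)).items():
    d=p[:2]-[.600,.012];print(n,np.hypot(*d).round(4),np.degrees(np.arctan2(d[1],d[0])).round(1))
i,W,K=ld("wrist4");print('knob',ray(W,K,190.5*1.28,82*1.28,.225))
s=sensors.get_state();print(s['tcp_pos'],s['time_s'])
E
```

```text
wrist4 red [246.4 198.2] 641 [ 0.5333 -0.0045  0.186 ]
wrist4 blue [201.1  10.2] 192 [0.6464 0.0518 0.186 ]
wrist4 yellow [174.2 177.9] 21 [0.536  0.0499 0.186 ]
red 0.0687 -166.2
blue 0.0611 40.6
yellow 0.0744 149.4
knob [0.59876267 0.01242226 0.225     ]
[ 0.52858169 -0.00728622  0.2451722 ] 6.0
```

```bash
python3 -m handwheel '[0.4,0.25,0,0,0,0, 0.5,0.3,-2,0,0,0, 0.5,0.3,-3.5,0,0,0, 0.5,0.3,-4.5,0,0,0, 0.5,0.3,-4.8,0,0,0, 0.5,0.3,-4.8,0,0,0]'
python3 -m handwheel '[0,0,0,0,0,0]'
python3 - <<'E'
from h import *
s=sensors.get_state();print(s['joints'].round(1),s['tcp_pos'],s['eef_rot'],s['contact_force'])
for n in("wrist","scene","side"):snap(n,n+"5")
cv2.imwrite("pics/c5.png",np.hstack([cv2.resize(ld("wrist5")[0][:,:,::-1],(400,300)),cv2.resize(ld("scene5")[0][120:240,180:340,::-1],(400,300))]))
f=[]
for _ in range(4): viewer.capture("side");f.append(sensors.get_state()['contact_force'][2])
print(f)
E
```

```text
time_s: 6.6
tcp_pos: [0.5339, -0.0041, 0.1971]
eef_rot: [179.7, 0.3, 13.9]
contact_force: [1.4, 0.2, 0.1]
gripper_width: 0.0006
time_s: 6.7
tcp_pos: [0.5344, -0.004, 0.1978]
eef_rot: [179.6, 0.2, 13.9]
contact_force: [-0.2, -0.1, -0.5]
gripper_width: 0.0006
[ 20.9   8.6 -19.5   0.4 -62.1  82.9] [ 0.53441073 -0.00404188  0.19778987] [179.6386012    0.20424332  13.88253182] [-0.24263022 -0.14483337 -0.51931778]
[np.float64(-0.2181204753264092), np.float64(-0.3497820578570697), np.float64(0.8941559710188783), np.float64(0.5968642239819695)]
```

View pics/c5.png

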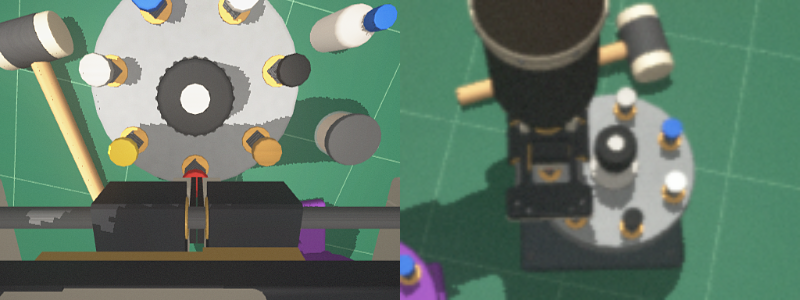

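```bash
python3 -m handwheel '[0,0,-0.4,0,0,0, 0,0,-0.7,0,0,0, 0,0,-0.9,0,0,0, 0,0,-1.0,0,0,0, 0,0,-1.1,0,0,0, 0,0,-1.2,0,0,0, 0,0,-1.3,0,0,0, 0,0,-1.3,0,0,0]'
python3 -c "
from h import *
s=sensors.get_state();print(s['tcp_pos'].round(5),s['contact_force'].round(2))"
```

```text
time_s: 7.85
tcp_pos: [0.5338, -0.0042, 0.1844]
eef_rot: [179.6, 0.2, 13.9]
contact_force: [-2.8, -0.3, 4.4]
gripper_width: 0.0004
[ 0.53382 -0.00422  0.18439] [-2.77 -0.28  4.4 ]
```

```bash
python3 -m handwheel '[0,0,-0.1,0,0,0, 0,0,-0.2,0,0,0, 0,0,-0.3,0,0,0, 0,0,-0.4,0,0,0, 0,0,-0.5,0,0,0, 0,0,-0.6,0,0,0, 0,0,-0.6,0,0,0, 0,0,-0.6,0,0,0]'
python3 - <<'E'
from h import *
for _ in range(5):
    s=sensors.get_state();print(s['tcp_pos'].round(5),s['contact_force'].round(2));viewer.capture("side")
E
```

```text
time_s: 8.65
tcp_pos: [0.5338, -0.0043, 0.1786]
eef_rot: [179.6, 0.2, 13.9]
contact_force: [-2.6, -0.5, 6.3]
gripper_width: 0.0005
[ 0.53383 -0.00426  0.17862] [-2.61 -0.46  6.34]
[ 0.53384 -0.00428  0.17862] [-3.15 -0.22  5.63]
[ 0.53383 -0.00425  0.17864] [-2.77 -0.28  5.09]
[ 0.53385 -0.00425  0.17865] [-2.25  0.22  5.32]
[ 0.53382 -0.00428  0.17863] [-2.6   0.14  5.68]
```

```bash
cat > st.py <<'E'
from h import *
import sys
z=[];f=[]
for _ in range(3):
    s=sensors.get_state();z.append(s['tcp_pos'][2]);f.append(s['contact_force'][2]);viewer.capture("side")
z=np.mean(z);f=np.mean(f);sp=4+0.2*(188-z*1e3)
print('t%.2f z %.5f F %.2f spring %.2f excess %.2f'%(s['time_s'],z,f,sp,f-sp))
sys.exit(1 if f-sp>1.8 else 0)
E
python3 -m handwheel '[0,0,0,0,0,0, 0,0,0,0,0,0, 0,0,0,0,0,0]'|head -1; python3 st.py
python3 -m handwheel '[0,0,-0.05,0,0,0, 0,0,-0.05,0,0,0, 0,0,-0.05,0,0,0]'|head -1; python3 st.py
python3 -m handwheel '[0,0,-0.05,0,0,0, 0,0,-0.05,0,0,0, 0,0,-0.05,0,0,0]'|head -1; python3 st.py
```

```text
time_s: 9.2
t9.30 z 0.17891 F 6.54 spring 5.82 excess 0.72
time_s: 9.65
t9.75 z 0.17867 F 5.93 spring 5.87 excess 0.06
time_s: 10.1
t10.20 z 0.17843 F 6.15 spring 5.91 excess 0.24
```

```bash

python3 -m handwheel '[0,0,-0.07,0,0,0, 0,0,-0.07,0,0,0]'>/dev/null; python3 st.py &&
python3 -m handwheel '[0,0,-0.07,0,0,0, 0,0,-0.07,0,0,0]'>/dev/null && python3 st.py &&
python3 -m handwheel '[0,0,-0.07,0,0,0, 0,0,-0.07,0,0,0]'>/dev/null && python3 st.py &&
python3 -m handwheel '[0,0,-0.07,0,0,0, 0,0,-0.07,0,0,0]'>/dev/null && python3 st.py &&
python3 -m handwheel '[0,0,-0.07,0,0,0, 0,0,-0.07,0,0,0]'>/dev/null && python3 st.py &&
python3 -m handwheel '[0,0,-0.07,0,0,0, 0,0,-0.07,0,0,0]'>/dev/null && python3 st.py &&
python3 -m handwheel '[0,0,-0.07,0,0,0, 0,0,-0.07,0,0,0]'>/dev/null && python3 st.py &&
python3 -m handwheel '[0,0,-0.07,0,0,0, 0,0,-0.07,0,0,0]'>/dev/null && python3 st.py &&
python3 -m handwheel '[0,0,-0.07,0,0,0, 0,0,-0.07,0,0,0]'>/dev/null && python3 st.py &&
python3 -m handwheel '[0,0,-0.07,0,0,0, 0,0,-0.07,0,0,0]'>/dev/null && python3 st.py
```

```text
t10.55 z 0.17800 F 6.25 spring 6.00 excess 0.25
t10.90 z 0.17756 F 5.73 spring 6.09 excess -0.36
t11.25 z 0.17715 F 6.28 spring 6.17 excess 0.11
t11.60 z 0.17672 F 6.54 spring 6.26 excess 0.29
t11.95 z 0.17631 F 6.42 spring 6.34 excess 0.08
t12.30 z 0.17594 F 5.80 spring 6.41 excess -0.61
t12.65 z 0.17555 F 6.32 spring 6.49 excess -0.17
t13.00 z 0.17518 F 6.19 spring 6.56 excess -0.38
t13.35 z 0.17480 F 6.70 spring 6.64 excess 0.06
t13.70 z 0.17445 F 6.68 spring 6.71 excess -0.03
```

```bash
python3 -c "
from h import *
s=sensors.get_state();print(s['tcp_pos'].round(4),s['eef_rot'].round(2),s['contact_force'].round(2),s['moment'].round(2))"
python3 -m handwheel '[0,0,-0.07,0,0,0, 0,0,-0.07,0,0,0]'>/dev/null; python3 st.py &&
python3 -m handwheel '[0,0,-0.07,0,0,0, 0,0,-0.07,0,0,0]'>/dev/null && python3 st.py &&
python3 -m handwheel '[0,0,-0.07,0,0,0, 0,0,-0.07,0,0,0]'>/dev/null && python3 st.py &&
python3 -m handwheel '[0,0,-0.07,0,0,0, 0,0,-0.07,0,0,0]'>/dev/null && python3 st.py &&
python3 -m handwheel '[0,0,-0.07,0,0,0, 0,0,-0.07,0,0,0]'>/dev/null && python3 st.py &&
python3 -m handwheel '[0,0,-0.07,0,0,0, 0,0,-0.07,0,0,0]'>/dev/null && python3 st.py &&
python3 -m handwheel '[0,0,-0.07,0,0,0, 0,0,-0.07,0,0,0]'>/dev/null && python3 st.py &&
python3 -m handwheel '[0,0,-0.07,0,0,0, 0,0,-0.07,0,0,0]'>/dev/null && python3 st.py &&
python3 -m handwheel '[0,0,-0.07,0,0,0, 0,0,-0.07,0,0,0]'>/dev/null && python3 st.py &&
python3 -m handwheel '[0,0,-0.07,0,0,0, 0,0,-0.07,0,0,0]'>/dev/null && python3 st.py &&
python3 -m handwheel '[0,0,-0.07,0,0,0, 0,0,-0.07,0,0,0]'>/dev/null && python3 st.py &&
python3 -m handwheel '[0,0,-0.07,0,0,0, 0,0,-0.07,0,0,0]'>/dev/null && python3 st.py
python3 -c "
from h import *
s=sensors.get_state();print(s['tcp_pos'].round(4),s['eef_rot'].round(2),s['contact_force'].round(2),s['moment'].round(2))"
```

```text
[ 0.5339 -0.0043  0.1744] [1.7961e+02 9.0000e-02 1.3940e+01] [-3.06 -0.04  6.6 ] [-0.04  1.3  -0.04]
t14.05 z 0.17417 F 7.64 spring 6.77 excess 0.88
t14.40 z 0.17407 F 9.05 spring 6.79 excess 2.26
[ 0.5339 -0.0044  0.1741] [1.796e+02 6.000e-02 1.395e+01] [-4.73  0.98  9.6 ] [0.07 1.62 0.01]
```

```bash
python3 -m handwheel '[0,0,-0.07,0,0,0, 0,0,-0.07,0,0,0]'; python3 st.py
```

```text
time_s: 14.65
tcp_pos: [0.5339, -0.0044, 0.174]
eef_rot: [179.6, 0.0, 14.0]
contact_force: [-4.9, 0.1, 9.1]
gripper_width: 0.0007
t14.75 z 0.17403 F 9.07 spring 6.79 excess 2.27
```

```bash
python3 -m handwheel '[0,0,-0.08,0,0,0, 0,0,-0.09,0,0,0, 0,0,-0.09,0,0,0, 0,0,-0.09,0,0,0]'; python3 st.py;python3 st.py;python3 st.py
```

```text
time_s: 15.2
tcp_pos: [0.5339, -0.0044, 0.1739]
eef_rot: [179.6, 0.0, 14.0]
contact_force: [-4.2, 0.9, 9.9]
gripper_width: 0.0005
t15.30 z 0.17394 F 10.23 spring 6.81 excess 3.42
t15.45 z 0.17393 F 10.56 spring 6.81 excess 3.74
t15.60 z 0.17393 F 10.52 spring 6.81 excess 3.71
```

```bash
python3 -m handwheel '[0,0,-0.1,0,0,0, 0,0,-0.11,0,0,0, 0,0,-0.11,0,0,0, 0,0,-0.11,0,0,0]'; python3 st.py;python3 st.py;python3 st.py
python3 -c "
from h import *
s=sensors.get_state();print(s['tcp_pos'].round(4),s['eef_rot'].round(2),s['contact_force'].round(2),s['moment'].round(2))"
```

```text
time_s: 16.05
tcp_pos: [0.5339, -0.0044, 0.1739]
eef_rot: [179.6, -0.0, 14.0]
contact_force: [-6.1, 1.2, 12.2]
gripper_width: 0.0007
t16.15 z 0.17384 F 12.38 spring 6.83 excess 5.55
t16.30 z 0.17384 F 12.07 spring 6.83 excess 5.24
t16.45 z 0.17383 F 11.73 spring 6.83 excess 4.89
[ 0.534  -0.0044  0.1739] [ 1.7957e+02 -3.0000e-02  1.3990e+01] [-4.79  0.37 11.42] [0.22 2.14 0.  ]
```

```bash
python3 -m handwheel '[0,0,0.1,0,0,0, 0,0,0.4,0,0,0, 0,0,0.8,0,0,0, 0,0,1.2,0,0,0, 0,0,1.7,0,0,0, 0,0,2.5,0,0,0, 0,0,4,0,0,0, 0,0,6,0,0,0]'
python3 -m handwheel '[-1,2,3,0,0,0, -1,5,6,0,0,0, -1,9,9,0,0,0, -1,12,10,0,0,0, -1,14,10,0,0,0, -1,14,10,0,0,0, -1,14,10,0,0,0]'
python3 - <<'E'
from meas import *
for n in("wrist","scene","side"):snap(n,n+"6")
for f,roi in(("scene6",(230,150,300,225)),("side6",(225,155,300,230)),("wrist6",(150,0,512,230))):
    for n,p in blobs(f,roi).items():
        d=p[:2]-[.600,.012];print(n,np.hypot(*d).round(4),np.degrees(np.arctan2(d[1],d[0])).round(1))
a=ld("scene6")[0][100:300,190:390,::-1];b=ld("side6")[0][120:300,180:360,::-1]
cv2.imwrite("pics/c6.png",np.hstack([cv2.resize(x,(390,390),interpolation=2) for x in(a,b)]))
E
```

```text
time_s: 17.3
tcp_pos: [0.5336, -0.0045, 0.2338]
eef_rot: [179.6, 0.1, 14.0]
contact_force: [0.8, 0.2, 0.3]
gripper_width: 0.0005
time_s: 18.0
tcp_pos: [0.5235, 0.1357, 0.3336]
eef_rot: [179.6, 0.1, 14.0]
contact_force: [0.4, -0.1, -0.1]
gripper_width: 0.0006
scene6 red [239.  183.5] 44 [ 0.5329 -0.0045  0.186 ]
scene6 blue [288.4 170.9] 42 [0.6513 0.0557 0.186 ]
scene6 yellow [246.9 163.3] 16 [0.5411 0.0546 0.186 ]
red 0.0691 -166.2
blue 0.0674 40.4
yellow 0.0727 144.1
side6 red [238.6 178.4] 47 [ 0.5338 -0.0017  0.186 ]
side6 blue [287.7 188.9] 39 [0.6526 0.0574 0.186 ]
side6 yellow [255.8 165.1] 42 [0.5453 0.0564 0.186 ]
red 0.0676 -168.3
blue 0.0695 40.8
yellow 0.0705 141.0
wrist6 red [381.2 199. ] 334 [ 0.5333 -0.004   0.186 ]
wrist6 blue [367.3  66.6] 446 [0.6516 0.055  0.186 ]
wrist6 yellow [333.2 175.8] 295 [0.545  0.0527 0.186 ]
red 0.0686 -166.5
blue 0.0671 39.8
yellow 0.0684 143.5
```

View pics/c6.png

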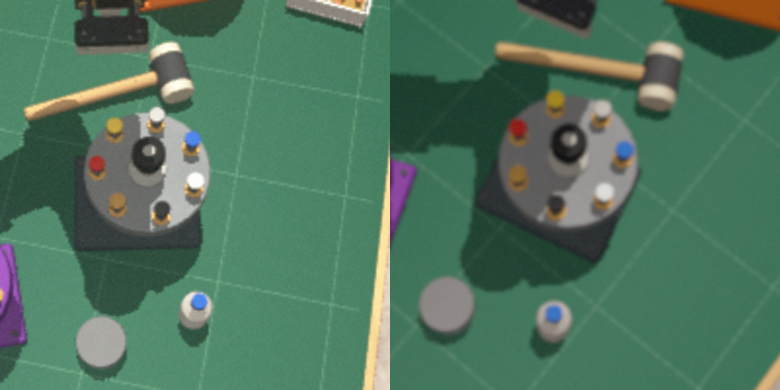

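View pics/wrist6.png

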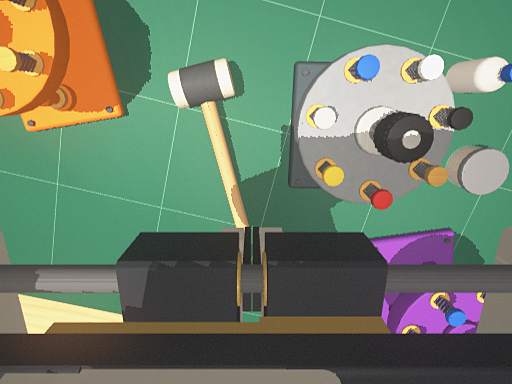

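```bash
python3 - <<'E'
from h import *
i,W,K=ld("wrist6")
u=np.array([np.cos(np.radians(13.7)),np.sin(np.radians(13.7))])
for p in[(294,62),(290,187)]:
    q=ray(W,K,*p,.018);d=q[:2]-[.6,.012];print(q.round(4),(d@u).round(4),(d@[-u[1],u[0]]).round(4))
for n,pts in(("scene6",[(228,180),(228,227),(292.5,226)]),("side6",[(219.5,213.5),(276.5,240)])):
    _,W,K=ld(n)
    for p in pts:
        q=ray(W,K,*p,.018);d=q[:2]-[.6,.012];print(n,q.round(4),(d@u).round(4),(d@[-u[1],u[0]]).round(4))
cv2.imwrite("pics/c6b.png",cv2.resize(i[30:220,270:470,::-1],None,fx=3,fy=3))
E
```

```text
[0.6603 0.1037 0.018 ] 0.0803 0.0749
[0.4808 0.0579 0.018 ] -0.1049 0.0728
scene6 [0.4804 0.0579 0.018 ] -0.1054 0.073
scene6 [ 0.5124 -0.0835  0.018 ] -0.1077 -0.072
scene6 [ 0.6948 -0.0427  0.018 ] 0.0791 -0.0756
side6 [ 0.5175 -0.0793  0.018 ] -0.1018 -0.0692
side6 [ 0.6983 -0.0353  0.018 ] 0.0843 -0.0693
```

View pics/c6b.png

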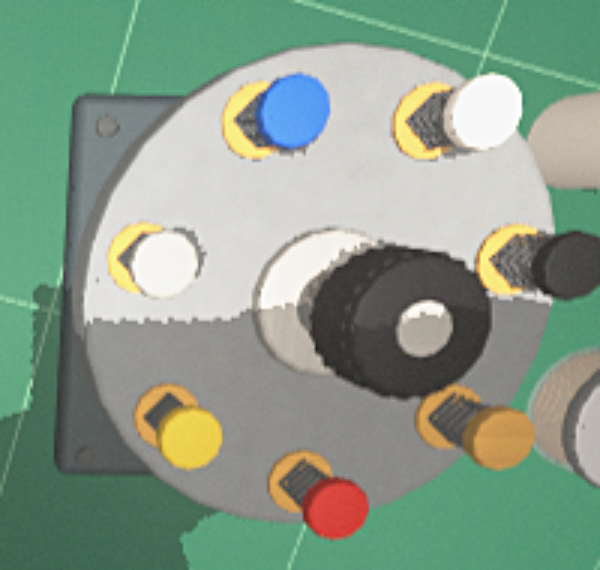

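```bash
python3 -c "
from plant import r,sensors
print(sensors.get_state()['contact_force']);print(r.close_job())"
```

```text
[ 0.5241288  0.3351317 -0.0745376]
the job is handed in; nothing more can be done
None
```

I turned the grey stand's head by its knob one click counterclockwise (51°, the shorter way), so the red-capped setter sits above the anvil. I then pressed it down with the shut fingers, let it spring back, and handed the job in at about 18 s of the 72 s allowed; no verdict was reported.

- **Turn:** After release, all three views put the red cap 166–168° clockwise from world +x. The front, found from the base-plate corners (about 105 mm ahead of the axis and 80 mm behind), is about 166° clockwise. I never saw the anvil itself, because it is under the head.
- **Press:** The tip bottomed about 14 mm down. I held it there with an estimated 3.6 N and then 5.2 N on the dish, together more than a second; the highest reading was below the 15 N limit. These figures are the wrist force minus the stated spring force, with about 0.7 N of noise. A sideways force of about 5 N was also felt during the press.
- **Last checks:** The red cap is back at the same place and height as before the press. The mallet, glue bottle and rivet tub look unmoved in the pictures, though I did not measure their positions. The robot is clear and reads no contact.
- **Disagreement:** The side camera puts the red cap about 2–3 mm (2° of head angle) from where the scene and wrist cameras do. It showed the same difference before the press, so I took it as calibration error.

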